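Set out the ticket desk

ROBOT

A 6-joint arm with a two-finger parallel gripper is mounted at the origin on a cart in front of the work surface, level with it; the furniture and walls round the work are solid. World frame = base frame: x ahead of the robot, y to its left, z up, the work surface at z = 0. Lengths are in m, angles in rad, forces in N, time in s.
With the tool pointing down it reaches from about 0.25 to 0.725 m from the base axis. Payload 4 kg.
Tool frame: the origin (TCP) lies at the very end of the fingers, on their centre line; the grasp point (between the pads) lies 19 mm behind it; z points along the fingers, y is the line along which they close (so a half turn about z gives the same grasp; the last joint's range is limited). The gripper opens to 85 mm and grips with 20 to 120 N. Pads are 22 mm wide; open, the fingers measure 114 mm over their backs; the gripper's body (76 mm by 85 mm) begins 54 mm behind the grasp point. The pads swing forward as they close: fully open they stand 13 mm farther back than shut.
Start: joints at [1.182, 0.241, 0.005, 1.335, 0, 1.571], TCP at [0.19, 0.463, 0.231] pointing down, gripper open.
Joint ranges: [-2.72, 2.72], [-1.05, 1.87], [-1.09, 1.28], [-1.99, 2.15], [-1.42, 1.44], [-3.14, 3.14]. Speed limits (rad/s): [2.79, 2.79, 3.14, 3.14, 3.14, 3.14].

INTERFACE

Orientations are given as a 3x3 rotation matrix whose columns are the frame's x, y, z axes.
In Python, from rig import arm, optics gives the robot as it stands.
- The arm moves only by the tool move_arm, never from a script. Its argument "commands" is text: rows parted by semicolons, each of 6 numbers parted by spaces: the shift along the tool's x, y, z in mm, then the turn, a rotation vector about the tool's x, y, z in degrees. In form: x y z ax ay az; .... A call has 1 to 8 rows; each row is the pose to reach, as a shift and turn from the pose commanded when the call began, along the tool's axes at that moment; what a row does not reach only later rows make up. A row lasts 1/12 s, in which the tool goes at most 41.7 mm and 7.16 degrees, less where a joint would pass 70% of its speed; a pose out of reach is approached as far as the arm can. A call with a gripper value outside its range is refused whole. "gripper" is the finger opening in mm, from 0 to 85.4, set as the call begins (left out, the last holds). The fingers move at their own pace and stop on an object; "force" is the grip in N (left out, the last holds). Time passes only in rows, so rows that repeat a pose let the fingers close. It gives the time, the measured TCP pose, the force, the opening and the grip force at its end, in the units of the state.
- arm.observe(): the state, without advancing time (a new reading comes with each control period).
- optics.snapshot(name): name is "scene" or "side" or "wrist"; returns (picture, depth): 420x560x3 uint8, blue, green, red; 420x560 float32, m along the optical axis (not along the pixel's ray), 0 where there is no reading.
- optics.camera_model(name): a dict with "mtx" (3x3 intrinsics, pixels), "R" (3x3) and "t" (3): a world point X has camera coordinates R X + t. Camera axes: x right, y down, z forward; pixel columns grow to the right and rows downward; lengths in m; the calibration is good to about 2 mm. A picture is of the moment at which its call begins: read the wrist's pose just before it. camera_model takes no time and is no camera call; for the wrist camera it gives the pose at the moment of the call.
- arm.hand_in(): hands the job in; it is judged then, once.
Trained networks look in the newest picture that a camera, given by its name, has taken for a name from the list of things; names that differ only in an ending like _2 or _b are one class to them, and where a whole thing is asked for, a point or a joint stands for the part that bears it (a point fixed in the world has none). Each returns a list of dicts, best first, with "conf" (0 to 1); they miss things now and then, are a little off and sometimes report something else, mostly with a low value. They report only what shows in the picture. A call takes as long as a camera call. They do not tell look-alikes from the thing itself.
- optics.look_for(camera, query): "rect" ([left, top, width, height] in pixels, round what is visible of it).
- optics.spot_point(camera, query): "uv" ([column, row] in pixels: a listed point, or the origin of a listed thing).
The state is a dict: "t": time; "joint_pos": joint angles; "qvel": joint speeds; "tau": joint torques, N m; "ee_pos": TCP position; "tcp_rot": TCP orientation; "force": force on the tool from outside, world axes, zero at the start; "torque": the same for the moment, N m; "width": finger opening in m; "grip_force": force on a finger pad.
Only numpy, scipy, OpenCV 4.12 (cv2) and the standard library are available. Lean on these libraries where they do the work, as an engineer would, in place of code of your own. Each camera call takes 0.05 s, during which the arm holds its last target. There are 200 camera calls.

TASK

Set out the ticket desk around the ticket pad: lay the stapler midway between the ticket pad and the card terminal, and the ink pad midway between the ticket pad and the service bell, each flat on the counter, lengthwise beside the ticket pad and with its middle level with the ticket pad's middle. Stand the rubber stamp upright on the middle of the ink pad, and put the sticky-note block flat on the counter behind the ticket pad (at its end away from you), centred on it with a gap of about 3 cm. Leave the receipt roll and the round pin tin where they stand.

Things in the scene. Friction and masses are not known exactly. Their poses are not given: they have to be found in the camera images.
- ticket_pad: Pale yellow pad of tickets lying flat, 131 x 69 x 12 mm (x, y, z), fixed. Origin at the centre of its underside; x runs along its length, roughly away from the robot, y to its left, z up. The card terminal and the bell stand on either side of it, each centre about 190 mm from its own; which is on which side changes.
- terminal: Dark grey card terminal with a keypad, lying lengthwise beside the ticket pad, 165 x 72 x 46 mm, fixed. Origin at the centre of its underside, x along its length, z up. Its side faces are 36 mm from its centre line.
- bell: Service bell with a bright dome on a dark round base, 84 mm in diameter, 52 mm high, fixed. Origin at the centre of its underside.
- office_stapler: Dark stapler lying on its base, 33 x 136 x 43 mm, closed (does not open), about 0.19 kg. Origin at the centre of its underside; y along its length, z up. The base is 32 mm wide and 8 mm high; the arm above it, from 20 to 43 mm high, is 20 mm wide and can be gripped across at the middle of its length.
- inkpad: Blue flat tin ink pad, closed, 58 x 92 x 18 mm, 0.07 kg; its top is flat and solid, 17 mm above the underside. Origin at the centre of its underside; y along its length, z up. Grip it across the 58 mm side.
- stamp: Rubber stamp standing upright: wooden foot 24 x 40 mm, 18 mm high, with a dark round knob above it, 26 mm in diameter from 36 to 67 mm high, 0.05 kg. Origin at the centre of its underside; y along the foot's length, z up. Grip it by the knob.
- note_block: Square yellow block of sticky notes, 51 x 51 x 18 mm, 0.03 kg. Origin at the centre of its underside, x and y square to its sides, z up.
- spare_roll: White receipt paper roll standing on end, 60 mm in diameter, 57 mm high, loose; a bystander to leave alone. Origin at the centre of its underside.
- round_tin: Round teal pin tin, 60 mm in diameter, 21 mm high, loose; a bystander to leave alone. Origin at the centre of its underside.
Things that resemble listed ones, but are neither listed nor needed, are in the scene too. What is shaped like the office_stapler but red is not meant. What is shaped like the bell but yellow is not meant.

How it is judged:
By the outcome, as a careful person would: the job done as asked, in the order asked, and still so for the second after the job is handed in, with the robot touching nothing.
It also fails if it takes over 104 s, if anything falls off the work surface, if the arm or the gripper's body presses on something with over 40 N, if the wrist force passes 120 N, or if a joint passes its speed limit or range.

## Working session

There is one attempt and no reset: what is moved stays moved. The work goes in short steps, Python scripts to look and compute and a tool call to move; the robot and the scene stay as the last step left them, time stands still between calls to the robot, and variables do not carry over. Pictures are saved under pics/ and viewed, at most 14 in all, crops included, and the job is handed in when it is done.

Besides the shell and the picture viewer there is one more tool, called after "Request:" by a JSON object that holds its "op" and its "data". move_arm: Moves the arm, as the interface text tells. Its arguments: {"type":"object","properties":{"commands":{"type":"string"},"gripper":{"type":"number"},"force":{"type":"number"}},"required":["commands"]}

```bash
mkdir -p pics; ls
cat > h.py <<'E'
import numpy as np, cv2
from rig import arm, optics
N=["ticket_pad","terminal","bell","office_stapler","inkpad","stamp","note_block","spare_roll","round_tin"]
def w(cm,u,v,z=None,d=None):
    K,R,t=map(np.array,(cm["mtx"],cm["R"],cm["t"])); t=t.ravel()
    r=np.linalg.inv(K)@[u,v,1]; c=-R.T@t; dr=R.T@r
    return c+dr*(d if z is None else (z-c[2])/dr[2])
E
python3 - <<'E'
from h import *
for c in("scene","side"):
    p,d=optics.snapshot(c); cm=optics.camera_model(c); cv2.imwrite(f"pics/{c}0.png",p); np.save(f"{c}0.npy",d)
    for n in N:
        for q in optics.look_for(c,n)[:3]:
            l,t,W,H=q["rect"];u,v=l+W/2,t+H/2
            dd=d[int(v),int(u)]
            print(c,n,round(q["conf"],2),np.round([l,t,W,H]),np.round(w(cm,u,v,d=dd),3))
print(arm.observe())
E
```

```text
pics
scene ticket_pad 0.73 [290. 229.  41.  40.] [ 0.503 -0.028  0.007]
scene terminal 0.73 [233. 197.  49.  46.] [0.48  0.157 0.034]
scene bell 0.75 [352. 270.  30.  19.] [ 0.49  -0.226  0.04 ]
scene bell 0.73 [294. 277.  32.  29.] [ 0.363 -0.126  0.036]
scene bell 0.61 [395. 306.  15.  22.] [ 0.434 -0.366  0.052]
scene office_stapler 0.84 [185. 150.  43.  18.] [0.6   0.483 0.022]
scene office_stapler 0.59 [219. 163.  31.  28.] [0.581 0.339 0.032]
scene office_stapler 0.58 [144. 168.  33.  26.] [0.424 0.524 0.025]
scene inkpad 0.78 [411. 270.  39.  34.] [ 0.592 -0.372  0.016]
scene stamp 0.52 [393. 305.  18.  24.] [ 0.438 -0.363  0.049]
scene note_block 0.69 [191. 193.  25.  17.] [0.442 0.347 0.022]
scene spare_roll 0.69 [302. 164.  19.  25.] [0.717 0.126 0.057]
scene round_tin 0.67 [383. 220.  16.  12.] [ 0.715 -0.174  0.023]
scene round_tin 0.38 [218. 161.  32.  30.] [0.581 0.34  0.034]
side ticket_pad 0.7 [271. 182.  50.  22.] [ 0.511 -0.014  0.012]
side terminal 0.9 [260. 221.  69.  28.] [0.495 0.181 0.035]
side bell 0.9 [294. 143.  23.  20.] [ 0.497 -0.192  0.033]
side bell 0.5
[... 695 characters left out ...]
88e-03,  1.33516802e+00,
       -4.90708811e-06,  1.57082413e+00]), 'qvel': array([0.000218  , 0.00063481, 0.00056369, 0.00015355, 0.00096016,
       0.00031502]), 'tau': array([ 1.14036543e-04, -3.72216797e+01,  2.52695578e+01,  1.10286463e-03,
        2.35097211e-06, -6.22786388e-06]), 'ee_pos': array([0.18954111, 0.4627052 , 0.23132262]), 'tcp_rot': array([[-9.25360397e-01,  3.79088559e-01,  2.92266586e-05],
       [ 3.79088560e-01,  9.25360395e-01,  5.84030151e-05],
       [-4.90527751e-06,  6.51233292e-05, -9.99999998e-01]]), 'force': array([-0.83948679,  0.79680565, -0.53391283]), 'torque': array([ 0.01545713, -0.00379482, -0.02593384]), 'grip_force': 0.0, 'width': 0.08539636993931042}
```

Run:
```python
from h import *
for c in("scene","side"):
    cm=optics.camera_model(c); print(c,-np.array(cm["R"]).T@np.ravel(cm["t"]),cm["mtx"])
    p=cv2.imread(f"pics/{c}0.png"); x,y=(120,120) if c=="scene" else(130,90)
    q=p[y:y+240,x:x+340] if c=="scene" else p[y:y+330,x:x+300]
    k=2.3 if c=="scene" else 1.8
    cv2.imwrite(f"pics/{c}c.png",cv2.resize(q,None,fx=k,fy=k,interpolation=cv2.INTER_CUBIC))
```

```text
scene [-0.33920331 -0.58257958  1.23976363] [[537.04360655   0.         289.09246169]
 [  0.         537.04360655 210.9027381 ]
 [  0.           0.           1.        ]]
side [0.43470445 1.07046323 0.95549064] [[483.94045196   0.         281.82673057]
 [  0.         483.94045196 213.90066221]
 [  0.           0.           1.        ]]
```

View pics/scenec.png

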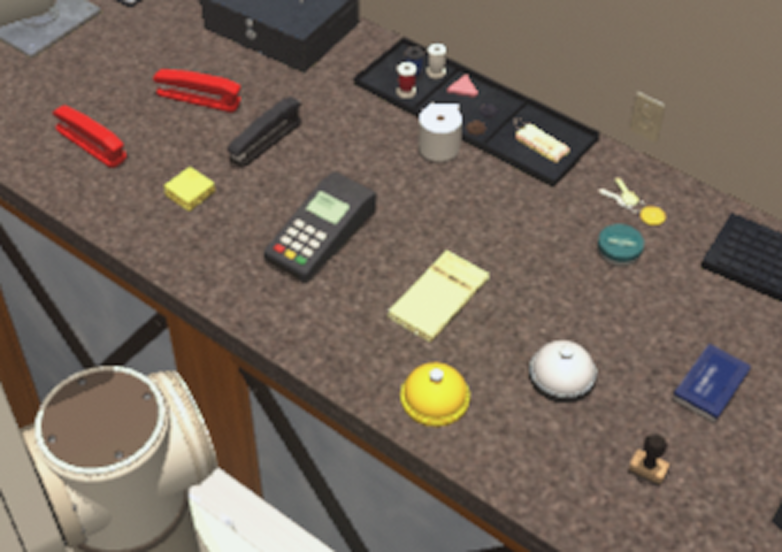

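View pics/sidec.png

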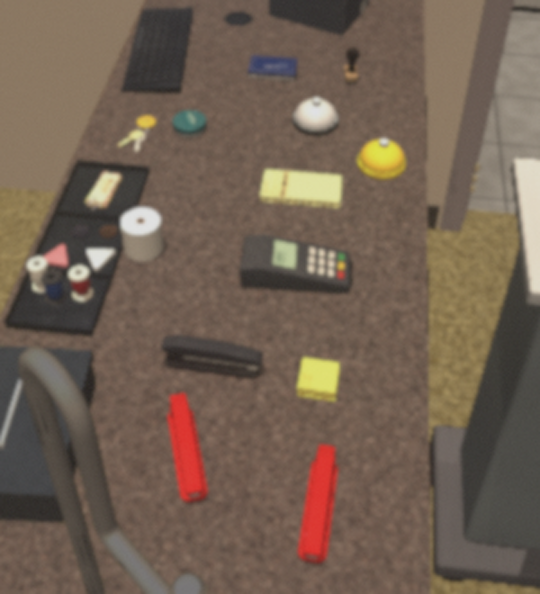

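Scene crop: red staplers at about (196,88) and (88,135), the dark stapler at (265,130). The white bell is at (563,368) and the yellow one at (435,393). The stamp is at (650,458), ink pad (712,382), note block (190,188) and pad (440,295). I choose the dark stapler and the white bell. Next I'll work out the numbers and the first approach.

```bash
cat >> h.py <<'E'
def go(x,y,z,yaw=None,s=None):
    """print tool-axis shift [mm] and turn about tool z [deg]; yaw = world direction (deg) of the tool's y axis, mod 180"""
    s=s or arm.observe(); R=s["tcp_rot"]; d=R.T@(np.array([x,y,z])-s["ee_pos"])*1000
    cur=np.degrees(np.arctan2(R[1,1],R[0,1])); a=0 if yaw is None else -((yaw-cur+90)%180-90)
    print("go",np.round(d,1),"turn z",round(a,1),"cur yaw",round(cur,1),"dist",round(np.linalg.norm(d)))
def rect(cam,mask,z):
    cm=optics.camera_model(cam) if isinstance(cam,str) else cam
    n,l,st,_=cv2.connectedComponentsWithStats(mask.astype(np.uint8)); out=[]
    for i in range(1,n):
        if st[i,4]<60: continue
        v,u=np.nonzero(l==i); P=np.array([w(cm,a,b,z=z)[:2] for a,b in zip(u,v)])
        r=cv2.minAreaRect((P*1000).astype(np.float32)); out.append((st[i,4],np.round(r[0],1),np.round(r[1],1),round(r[2],1),np.round(st[i,:4])))
    return sorted(out,key=lambda o:-o[0])
E
python3 - <<'E'
from h import *
for c in("scene","side"):
    p=cv2.imread(f"pics/{c}0.png"); h=cv2.cvtColor(p,cv2.COLOR_BGR2HSV)
    m=cv2.inRange(h,(20,50,120),(36,255,255))>0
    for o in rect(c,m,.014)[:5]: print(c,"yellow",o)
    for o in rect(c,cv2.inRange(h,(105,120,40),(130,255,255))>0,.017)[:2]: print(c,"blue",o)
    d=np.load(f"{c}0.npy"); cm=optics.camera_model(c)
    V,U=np.mgrid[0:420,0:560]; rays=np.stack([U,V,np.ones_like(U)],-1)@np.linalg.inv(cm["mtx"]).T
    X=(rays*d[...,None]-np.ravel(cm["t"]))@np.array(cm["R"])
    for n,b,(z0,z1) in (("stapler",(.5,.68,.25,.43),(.03,.06)),("term",(.38,.6,.1,.24),(.03,.06)),("bell",(.43,.55,-.27,-.15),(.04,.06)),("stamp",(.36,.5,-.42,-.3),(.05,.08)),("stampfoot",(.36,.5,-.42,-.3),(.013,.03))):
        k=(X[...,0]>b[0])&(X[...,0]<b[1])&(X[...,1]>b[2])&(X[...,1]<b[3])&(X[...,2]>z0)&(X[...,2]<z1)&(d>0)
        r=cv2.minAreaRect((X[k][:,:2]*1000).astype(np.float32)); print(c,n,k.sum(),np.round(r[0]),np.round(r[1]),round(r[2]),"zmax",X[k][:,2].max().round(3))
cm=optics.camera_model("wrist");s=arm.observe();print("wristcam in tool",s["tcp_rot"].T@(-np.array(cm["R"]).T@np.ravel(cm["t"])-s["ee_pos"]),(np.array(cm["R"])@s["tcp_rot"]).round(2),cm["mtx"][0][0])
E
```

```text
scene yellow (np.int32(20381), array([-38.3, 645.1]), array([1294.1,  265.3]), 68.3, array([  0, 125, 136, 295], dtype=int32))
scene yellow (np.int32(6012), array([1059.8, 1224. ]), array([917.6, 341.7]), 56.3, array([108,   0,  84, 103], dtype=int32))
scene yellow (np.int32(927), array([503.4, -25. ]), array([140.9,  74.9]), 0.6, array([288, 228,  45,  41], dtype=int32))
scene yellow (np.int32(661), array([ 376.5, -113.5]), array([89.5, 85.1]), 1.9, array([294, 277,  31,  29], dtype=int32))
scene yellow (np.int32(280), array([445.9, 359.5]), array([67.5, 63.5]), 87.0, array([191, 192,  23,  20], dtype=int32))
scene blue (np.int32(195), array([ 598. , -370.8]), array([72.2, 43.7]), 1.0, array([419, 274,  22,  22], dtype=int32))
scene stapler 232 [590. 362.] [129. 100.] 23 zmax 0.05
scene term 669 [511. 167.] [143.  76.] 3 zmax 0.052
scene bell 71 [ 500. -213.] [38. 38.] 42 zmax 0.056
scene stamp 83 [ 446. -365.] [24. 25.] 66 zmax 0.07
scene stampfoot 114 [ 445. -365.] [28. 40.] 10 zmax 0.03
side yellow (np.int32(13639), array([-44.7, 315. ]), array([673.2, 201.8]), 74.1, array([456, 
[... 215 characters left out ...]
9, 137.1]), 89.5, array([368, 206,  50, 125], dtype=int32))
side yellow (np.int32(913), array([506.5, -12.2]), array([137.8,  90.2]), 1.2, array([273, 183,  48,  23], dtype=int32))
side yellow (np.int32(567), array([446.9, 368.8]), array([70.9, 57.4]), 87.2, array([294, 287,  26,  27], dtype=int32))
side stapler 522 [592. 354.] [ 26. 136.] 89 zmax 0.049
side term 991 [507. 173.] [142.  77.] 2 zmax 0.052
side bell 67 [ 503. -202.] [45. 34.] 5 zmax 0.057
side stamp 44 [ 446. -357.] [21. 26.] 4 zmax 0.072
side stampfoot 51 [ 445. -356.] [24. 40.] 10 zmax 0.03
wristcam in tool [ 0.08416395  0.00038322 -0.1412473 ] [[-0.    1.   -0.  ]
 [-0.95 -0.   -0.33]
 [-0.33 -0.    0.95]] 354.87601309754183
```

```bash
python3 -c "
from h import *
go(.575,.357,.2,89)"
```

```text
go [-396.8   48.3   31.3] turn z -21.3 cur yaw 67.7 dist 401
```

Request:
{"op": "move_arm", "data": {"commands": "-40 5 4 0 0 0; -80 10 8 0 0 0; -120 15 12 0 0 0; -160 20 15 0 0 0; -200 24 18 0 0 0; -240 29 20 0 0 0; -280 34 23 0 0 0; -320 39 25 0 0 0"}}

```text
t: 1.67
ee_pos: [0.5022, 0.3766, 0.206]
tcp_rot: [[-0.925, 0.379, -0.0], [0.379, 0.925, 0.0], [0.0, -0.0, -1.0]]
force: [0.4, 1.2, -0.1]
width: 0.0853
grip_force: 0.0
```

Request:
{"op": "move_arm", "data": {"commands": "-25 3 2 0 0 -7; -50 6 4 0 0 -14; -77 9 6 0 0 -21; -77 9 6 0 0 -21.3; -77 9 6 0 0 -21.3"}}

```text
t: 2.08
ee_pos: [0.5761, 0.3555, 0.1989]
tcp_rot: [[-1.0, 0.02, -0.002], [0.02, 1.0, -0.001], [0.002, -0.001, -1.0]]
force: [-0.6, 1.0, 0.3]
width: 0.0854
grip_force: 0.0
```

```bash
cat >> h.py <<'E'
def wr(name):
    cm=optics.camera_model("wrist"); p,d=optics.snapshot("wrist"); cv2.imwrite(f"pics/{name}.png",p)
    V,U=np.mgrid[0:420,0:560]; rays=np.stack([U,V,np.ones_like(U)],-1)@np.linalg.inv(cm["mtx"]).T
    X=(rays*d[...,None]-np.ravel(cm["t"]))@np.array(cm["R"]); X[d==0]=np.nan
    return p,d,X,cm
def box(X,b,z0,z1):
    k=(X[...,0]>b[0])&(X[...,0]<b[1])&(X[...,1]>b[2])&(X[...,1]<b[3])&(X[...,2]>z0)&(X[...,2]<z1)
    P=X[k]; m=np.zeros(k.shape,np.uint8); m[k]=1
    n,l,st,_=cv2.connectedComponentsWithStats(m)
    if n<2: print("none"); return
    i=1+st[1:,4].argmax(); P=X[l==i]
    r=cv2.minAreaRect((P[:,:2]*1000).astype(np.float32)); print(len(P),"ctr",np.round(r[0],1),np.round(r[1],1),round(r[2],1),"z",np.round(np.nanpercentile(P[:,2],[2,50,98]),4),"px",st[i,:4])
E
python3 -c "
from h import *
p,d,X,cm=wr('w1')
box(X,(.48,.7,.27,.44),.03,.06)
box(X,(.48,.7,.27,.44),.006,.06)
s=arm.observe();print(s['t'],s['ee_pos'])"
```

```text
3165 ctr [593.6 354.2] [ 21.  133.5] 88.0 z [0.0313 0.0394 0.0422] px [269 136  25 141]
4095 ctr [592.6 354.5] [ 32.  135.6] 87.9 z [0.0062 0.0375 0.0421] px [265 133  34 144]
2.1333 [0.57509799 0.35622838 0.19947993]
```

View pics/w1.png

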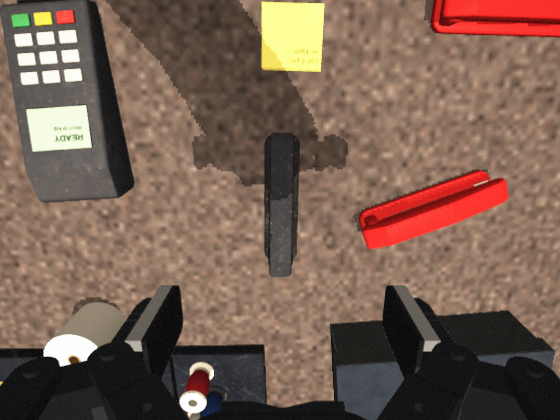

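The dark stapler is at pixel (282,205), as expected, with the red one clear of it to the right at (435,210). Going down to it.

```bash
python3 -c "
from h import *
go(.5926,.3545,.014,87.9)"
```

```text
go [-17.8  -1.3 185.5] turn z 1.0 cur yaw 88.9 dist 186
```

Request:
{"op": "move_arm", "data": {"commands": "-9 -1 40 0 0 1; -18 -1 80 0 0 1; -18 -1 120 0 0 1; -18 -1 150 0 0 1; -18 -1 170 0 0 1; -18 -1 185 0 0 1; -18 -1 185.5 0 0 1; -18 -1 185.5 0 0 1", "gripper": 55}}

```text
t: 2.8
ee_pos: [0.5914, 0.3557, 0.0144]
tcp_rot: [[-0.999, 0.034, -0.002], [0.034, 0.999, -0.001], [0.002, -0.001, -1.0]]
force: [0.1, 0.1, 0.9]
width: 0.0553
grip_force: 0.0
```

Request:
{"op": "move_arm", "data": {"commands": "0 0 0 0 0 0; 0 0 0 0 0 0; 0 0 0 0 0 0; 0 0 0 0 0 0; 0 0 0 0 0 0; 0 0 0 0 0 0", "gripper": 5, "force": 40}}

```text
t: 3.3
ee_pos: [0.5943, 0.3562, 0.0173]
tcp_rot: [[-0.999, 0.034, 0.003], [0.034, 0.999, 0.002], [-0.003, 0.002, -1.0]]
force: [-0.4, 0.4, 6.2]
width: 0.0203
grip_force: 40.7
```

Request:
{"op": "move_arm", "data": {"commands": "0 0 -20 0 0 0; 0 0 -50 0 0 0; 0 0 -85 0 0 0; 0 0 -120 0 0 0; 0 0 -120 0 0 0"}}

```text
t: 3.72
ee_pos: [0.597, 0.3575, 0.1442]
tcp_rot: [[-0.999, 0.035, 0.012], [0.035, 0.999, 0.008], [-0.012, 0.008, -1.0]]
force: [1.0, 0.9, -0.6]
width: 0.0198
grip_force: 39.5
```

```bash
python3 -c "
from h import *
go(.505,.13,.2,90)"
```

```text
go [  83.3 -230.1  -58.6] turn z -2.0 cur yaw 88.0 dist 252
```

Request:
{"op": "move_arm", "data": {"commands": "15 -35 -15 0 0 -1; 35 -70 -30 0 0 -2; 55 -105 -45 0 0 -2; 75 -140 -55 0 0 -2; 95 -175 -60 0 0 -2; 110 -210 -60 0 0 -2; 120 -245 -60 0 0 -2; 125 -280 -60 0 0 -2"}}

```text
t: 4.38
ee_pos: [0.4564, 0.0783, 0.195]
tcp_rot: [[-1.0, -0.001, -0.0], [-0.001, 1.0, 0.0], [0.0, 0.0, -1.0]]
force: [0.3, -0.6, -2.2]
width: 0.0201
grip_force: 39.7
```

Request:
{"op": "move_arm", "data": {"commands": "0 0 0 0 0 0; 0 0 0 0 0 0"}}

```text
t: 4.55
ee_pos: [0.4581, 0.0782, 0.1951]
tcp_rot: [[-1.0, 0.004, 0.001], [0.004, 1.0, 0.0], [-0.001, 0.0, -1.0]]
force: [0.2, -0.0, -2.1]
width: 0.0203
grip_force: 39.9
```

```bash
python3 -c "
from h import *
s=arm.observe(); print(s['t'],s['ee_pos'],s['tcp_rot'].round(3).tolist(),s['force'])
p,d,X,cm=wr('w2')
h=cv2.cvtColor(p,cv2.COLOR_BGR2HSV)
for o in rect(cm,cv2.inRange(h,(20,50,120),(36,255,255))>0,.012)[:3]: print(o)
box(X,(.4,.61,-.08,.03),.007,.03)
box(X,(.38,.62,.1,.25),.02,.06)
box(X,(.42,.58,-.3,-.14),.005,.07)
box(X,(.42,.58,-.3,-.14),.03,.07)
"
```

```text
4.55 [0.4580591  0.07820025 0.1951189 ] [[-1.0, 0.004, 0.001], [0.004, 1.0, 0.0], [-0.001, 0.0, -1.0]] [ 0.18259736 -0.02217629 -2.12923714]
(np.int32(7399), array([ 379. , -104.5]), array([82.8, 85.1]), 38.4, array([ 19,  48, 102,  99], dtype=int32))
(np.int32(2524), array([506.4, -17.3]), array([132.9,  72.1]), 0.7, array([140, 168,  86, 127], dtype=int32))
(np.int32(182), array([434.1, 170.9]), array([10.7, 13.8]), 4.7, array([375, 156,  16,  12], dtype=int32))
8449 ctr [508.2 -18.8] [129.8  69.4] 0.6 z [0.0089 0.0107 0.0121] px [141 171  83 122]
12435 ctr [500.1 171. ] [157.2  71.7] 2.6 z [0.0209 0.0335 0.0442] px [342 149  80 164]
2050 ctr [ 504.4 -183.9] [31.3 78.4] 81.3 z [0.0057 0.0181 0.0316] px [  0 192  37  75]
116 ctr [ 508.4 -183.7] [ 5.8 27.6] 74.8 z [0.0301 0.0312 0.0333] px [  0 231   7  27]
```

View pics/w2.png

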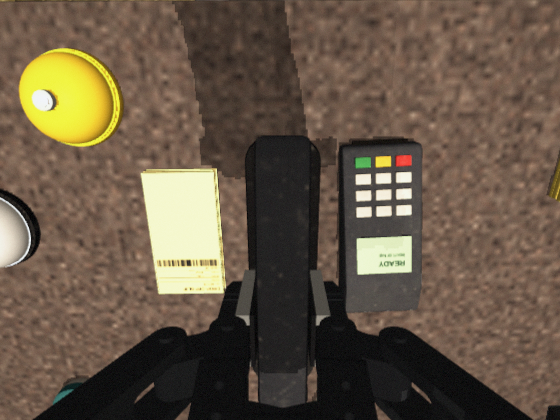

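The picture shows the pad at (183,232), the terminal at (380,225) and the gripped stapler at (283,250), hanging straight between them. I'll check its offset in the grip.

```bash
python3 -c "
from h import *
p,d,X,cm=wr('w3'); s=arm.observe(); print(s['ee_pos'],s['tcp_rot'].round(4)[:2,1])
Y=X.copy(); Y[310:]=np.nan
box(Y,(.3,.6,.02,.13),.165,.3)
box(Y,(.3,.6,.02,.13),.205,.3)
go(.5065,.0762,.03,90.6)"
```

```text
[0.45884212 0.08006221 0.19495813] [-0.  1.]
13732 ctr [422.1  80.7] [47.5 66. ] 88.4 z [0.1834 0.2131 0.2232] px [220 135 126 175]
11285 ctr [422.3  80.7] [47.5 65.5] 88.4 z [0.2061 0.2143 0.224 ] px [220 136 126 174]
go [-47.5  -4.  165. ] turn z -0.6 cur yaw 90.0 dist 172
```

Request:
{"op": "move_arm", "data": {"commands": "-25 -2 40 0 0 -0.6; -49 -3 80 0 0 -0.6; -49 -3 120 0 0 -0.6; -49 -3 150 0 0 -0.6; -49 -3 160 0 0 -0.6; -49 -3 160 0 0 -0.6; -49 -3 160 0 0 -0.6"}}

```text
t: 5.23
ee_pos: [0.5077, 0.0778, 0.0351]
tcp_rot: [[-1.0, -0.012, -0.001], [-0.012, 1.0, 0.0], [0.001, 0.0, -1.0]]
force: [1.0, 0.8, -1.2]
width: 0.02
grip_force: 39.9
```

```bash
python3 -c "
from h import *
import time
for i in range(3):
    s=arm.observe(); print(s['ee_pos'],s['tcp_rot'].round(4)[:2,1],s['force']); optics.snapshot('wrist')
go(.5078,.0762,.017,90.6)"
```

```text
[0.50774962 0.07778576 0.03512489] [-0.0125  0.9999] [ 1.04451468  0.78792375 -1.18294341]
[0.50910221 0.0777722  0.03652183] [-0.0121  0.9999] [ 0.12480683  0.32390549 -2.08408724]
[0.50972615 0.07770434 0.03726959] [-0.0119  0.9999] [ 0.09200945 -0.00497778 -1.05147149]
go [ 2.2 -1.4 20.5] turn z 0.1 cur yaw 90.7 dist 21
```

Request:
{"op": "move_arm", "data": {"commands": "1 -1 6 0 0 0; 1 -1 11 0 0 0; 1 -1 15 0 0 0; 1 -1 17 0 0 0; 1 -1 18.5 0 0 0; 1 -1 18.5 0 0 0"}}

```text
t: 5.88
ee_pos: [0.5061, 0.0757, 0.0172]
tcp_rot: [[-1.0, -0.011, -0.0], [-0.011, 1.0, -0.0], [0.0, -0.0, -1.0]]
force: [-3.8, 0.4, 7.4]
width: 0.02
grip_force: 41.5
```

Request:
{"op": "move_arm", "data": {"commands": "0 0 0 0 0 0; 0 0 0 0 0 0"}}

```text
t: 6.05
ee_pos: [0.5061, 0.0757, 0.0173]
tcp_rot: [[-1.0, -0.011, -0.0], [-0.011, 1.0, 0.0], [0.0, 0.0, -1.0]]
force: [-3.4, -0.8, 7.6]
width: 0.0199
grip_force: 41.4
```

Request:
{"op": "move_arm", "data": {"commands": "0 0 0 0 0 0; 0 0 0 0 0 0; 0 0 0 0 0 0; 0 0 0 0 0 0", "gripper": 42}}

```text
t: 6.38
ee_pos: [0.5066, 0.0758, 0.0162]
tcp_rot: [[-1.0, -0.011, 0.0], [-0.011, 1.0, 0.0], [-0.0, 0.0, -1.0]]
force: [-0.6, -0.6, 1.5]
width: 0.042
grip_force: 0.0
```

Request:
{"op": "move_arm", "data": {"commands": "0 0 -20 0 0 0; 0 0 -55 0 0 0; 0 0 -95 0 0 0; 0 0 -135 0 0 0; 0 -20 -175 0 0 0; 0 -60 -185 0 0 0; 0 -100 -185 0 0 0; 0 -140 -185 0 0 0"}}

```text
t: 7.05
ee_pos: [0.5092, -0.0655, 0.2033]
tcp_rot: [[-1.0, -0.013, 0.004], [-0.013, 1.0, -0.001], [-0.004, -0.001, -1.0]]
force: [0.9, 0.5, 0.1]
width: 0.0421
grip_force: 0.0
```

Request:
{"op": "move_arm", "data": {"commands": "10 -10 0 0 0 0; 20 -15 0 0 0 0; 20 -15 0 0 0 0; 20 -15 0 0 0 0"}}

```text
t: 7.38
ee_pos: [0.4875, -0.0787, 0.2011]
tcp_rot: [[-1.0, -0.011, -0.001], [-0.011, 1.0, 0.001], [0.001, 0.001, -1.0]]
force: [0.3, -0.3, -0.1]
width: 0.0417
grip_force: 0.0
```

```bash
python3 -c "
from h import *
p,d,X,cm=wr('w4'); s=arm.observe(); print(s['t'],s['ee_pos'],s['tcp_rot'].round(4)[:2,1])
print('stapler');box(X,(.4,.61,.05,.11),.006,.05)
box(X,(.4,.61,.05,.11),.03,.05)
print('pad');box(X,(.4,.61,-.08,.03),.007,.03)
print('term');box(X,(.38,.62,.12,.25),.005,.06)
print('bell');box(X,(.42,.58,-.3,-.14),.004,.07)
box(X,(.42,.58,-.3,-.14),.004,.012)
box(X,(.42,.58,-.3,-.14),.048,.07)
print('ink');box(X,(.5,.7,-.46,-.28),.005,.025)
go(.575,-.37,.2,90)
"
```

```text
7.4333 [ 0.48801888 -0.07829485  0.20119325] [-0.0122  0.9999]
stapler
5410 ctr [504.3  72.9] [135.3  27.3] 0.7 z [0.0062 0.0351 0.042 ] px [415 135  57 142]
3563 ctr [505.8  75.8] [132.3  21.6] 0.6 z [0.0306 0.0387 0.0421] px [428 139  44 138]
pad
8741 ctr [508.1 -18.8] [129.4  68.4] 0.6 z [0.0093 0.0107 0.0122] px [307 139  77 127]
term
10549 ctr [497.2 160. ] [164.8  53.9] 3.6 z [0.0072 0.0306 0.0441] px [486 109  74 177]
bell
5547 ctr [ 498.7 -206.8] [81.7 74.9] 43.0 z [0.0061 0.0309 0.0501] px [105 154  87  82]
697 ctr [ 491.8 -199.2] [81.8 54.3] 42.6 z [0.0044 0.0076 0.0118] px [108 154  84  79]
239 ctr [ 501.2 -209.8] [14.7 15.8] 44.6 z [0.0482 0.05   0.0519] px [122 201  19  18]
ink
3447 ctr [ 596.8 -357.9] [91.8 52.1] 0.4 z [0.0061 0.0156 0.0171] px [  0 242  52  81]
go [ -83.4 -292.7    1. ] turn z 0.7 cur yaw 90.7 dist 304
```

View pics/w4.png

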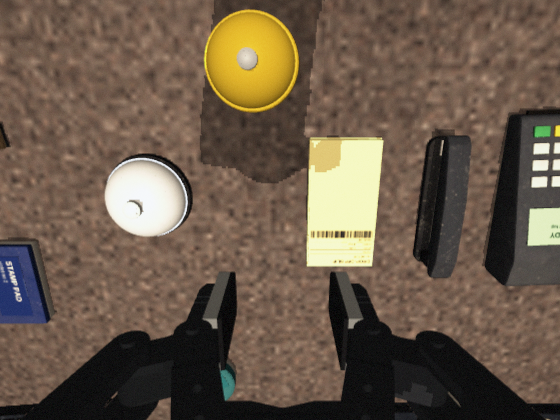

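The stapler stands at (443,205), between pad (345,200) and terminal (525,200), well placed. The white bell is at (147,197) and the ink pad at (20,283) to the left. Next, the ink pad.

Request:
{"op": "move_arm", "data": {"commands": "-10 -40 0 0 0 0; -20 -80 0 0 0 0; -30 -120 0 0 0 0; -40 -160 0 0 0 0; -50 -200 0 0 0 0; -60 -240 0 0 0 0; -65 -270 0 0 0 0; -70 -290 0 0 0 0", "gripper": 75}}

```text
t: 8.1
ee_pos: [0.5626, -0.3702, 0.2002]
tcp_rot: [[-1.0, -0.011, -0.0], [-0.011, 1.0, -0.0], [0.0, -0.0, -1.0]]
force: [-0.5, 0.6, -0.1]
width: 0.0747
grip_force: 0.0
```

Request:
{"op": "move_arm", "data": {"commands": "0 0 0 0 0 0; 0 0 0 0 0 0; 0 0 0 0 0 0"}}

```text
t: 8.35
ee_pos: [0.5621, -0.3668, 0.2007]
tcp_rot: [[-1.0, -0.013, -0.001], [-0.013, 1.0, 0.001], [0.001, 0.001, -1.0]]
force: [0.1, 0.5, -0.3]
width: 0.0749
grip_force: 0.0
```

```bash
python3 -c "
from h import *
p,d,X,cm=wr('w5'); s=arm.observe(); print(s['t'],s['ee_pos'],s['tcp_rot'].round(4)[:2,1])
print('ink');box(X,(.5,.7,-.46,-.28),.005,.025)
box(X,(.5,.7,-.46,-.28),.013,.025)
print('stamp');box(X,(.38,.5,-.42,-.3),.006,.03);box(X,(.38,.5,-.42,-.3),.04,.08)
go(.597,-.368,.004,90.4)
"
```

```text
8.4 [ 0.5619903  -0.36660735  0.20111506] [-0.0134  0.9999]
ink
5243 ctr [ 597.2 -362.2] [91.2 58.1] 0.7 z [0.0139 0.0158 0.0173] px [256 175  61  89]
5179 ctr [ 597.3 -362.2] [91.  58.1] 0.8 z [0.0142 0.0158 0.0173] px [256 176  61  88]
stamp
628 ctr [ 446.  -360.2] [24.1 40. ] 7.2 z [0.0108 0.0165 0.0181] px [267  35  49  37]
1081 ctr [ 446.  -360.4] [25.4 25.6] 43.2 z [0.0564 0.0631 0.0658] px [275  27  36  39]
go [-35.1  -2.  197.1] turn z 0.4 cur yaw 90.8 dist 200
```

View pics/w5.png

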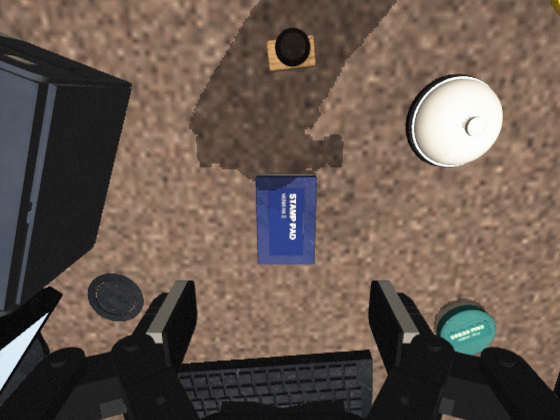

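The ink pad is at (286,220), the stamp at (291,50), and the fingers are clear of the keyboard and tin. Descending on the ink pad.

Request:
{"op": "move_arm", "data": {"commands": "-18 2 40 0 0 0; -35.5 4 80 0 0 0; -35.5 4 120 0 0 0; -35.5 4 155 0 0 0; -35.5 4 175 0 0 0; -35.5 4 187 0 0 0; -35.5 4 187 0 0 0; -35.5 4 187 0 0 0", "gripper": 72, "force": 25}}

```text
t: 9.07
ee_pos: [0.5975, -0.3635, 0.0153]
tcp_rot: [[-1.0, -0.012, 0.001], [-0.012, 1.0, -0.0], [-0.001, -0.0, -1.0]]
force: [0.2, 0.2, 0.9]
width: 0.0719
grip_force: 0.0
```

```bash
python3 -c "
from h import *
s=arm.observe();print(s['force'],s['ee_pos'])
go(.5972,-.3622,.002,90.7)
p,d,X,cm=wr('w6')"
```

```text
[0.18516962 0.17259893 0.90222843] [ 0.59747532 -0.36348061  0.01528499]
go [ 0.3  1.3 13.3] turn z -0.0 cur yaw 90.7 dist 13
```

View pics/w6.png

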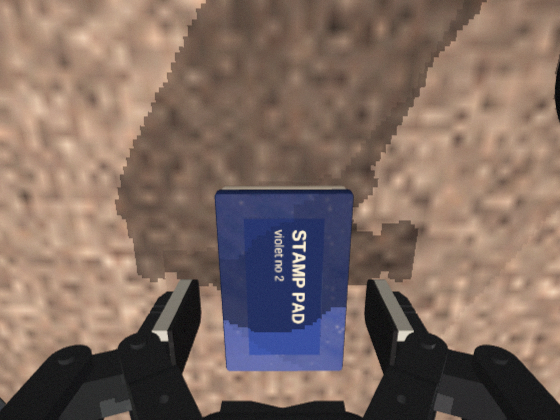

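Ink pad centred between the fingers (284,285).

Request:
{"op": "move_arm", "data": {"commands": "0 1 6 0 0 0; 0 1 10 0 0 0; 0 1 12 0 0 0; 0 1 12 0 0 0"}}

```text
t: 9.45
ee_pos: [0.5966, -0.3633, 0.0024]
tcp_rot: [[-1.0, -0.011, -0.0], [-0.011, 1.0, 0.0], [0.0, 0.0, -1.0]]
force: [0.4, -0.9, 0.9]
width: 0.072
grip_force: 0.0
```

Request:
{"op": "move_arm", "data": {"commands": "0 0 0 0 0 0; 0 0 0 0 0 0; 0 0 0 0 0 0; 0 0 0 0 0 0; 0 0 0 0 0 0", "gripper": 45}}

```text
t: 9.87
ee_pos: [0.597, -0.3635, 0.0027]
tcp_rot: [[-1.0, -0.011, 0.001], [-0.011, 1.0, -0.0], [-0.001, -0.0, -1.0]]
force: [-0.5, -0.6, 0.6]
width: 0.0573
grip_force: 28.1
```

Request:
{"op": "move_arm", "data": {"commands": "0 0 -10 0 0 0; 0 0 -20 0 0 0; 0 0 -25 0 0 0; 0 0 -25 0 0 0"}}

```text
t: 10.2
ee_pos: [0.5983, -0.3641, 0.0301]
tcp_rot: [[-1.0, -0.011, 0.004], [-0.011, 1.0, -0.002], [-0.004, -0.002, -1.0]]
force: [-0.3, -0.9, -0.8]
width: 0.0572
grip_force: 27.9
```

```bash
python3 -c "
from h import *
p,d,X,cm=wr('w7');s=arm.observe();print(s['force'],s['ee_pos'])
box(X,(.5,.7,-.46,-.28),.02,.06)
box(X[:,200:370],(.5,.7,-.46,-.28),.01,.05)
go(.5085,-.113,.14,90.6)"
```

```text
[-0.60730176  0.53073879 -0.7668299 ] [ 0.59782214 -0.36386393  0.02911704]
29742 ctr [ 599.6 -363.6] [92.7 84.8] 0.7 z [0.0373 0.0433 0.0563] px [168 195 229 197]
27836 ctr [ 599.5 -363.4] [92.7 69.9] 0.7 z [0.0368 0.0432 0.0447] px [  0 195 170 197]
go [  86.3  251.6 -111.5] turn z 0.0 cur yaw 90.6 dist 288
```

Request:
{"op": "move_arm", "data": {"commands": "0 0 -40 0 0 0; 0 0 -80 0 0 0; 10 38 -105 0 0 0; 24 76 -111 0 0 0; 40 112 -111 0 0 0; 56 148 -111 0 0 0; 70 185 -111 0 0 0; 80 222 -111 0 0 0"}}

```text
t: 10.92
ee_pos: [0.5124, -0.1405, 0.1383]
tcp_rot: [[-1.0, -0.01, -0.001], [-0.01, 1.0, 0.0], [0.001, 0.0, -1.0]]
force: [0.6, 1.2, -0.3]
width: 0.057
grip_force: 27.9
```

Request:
{"op": "move_arm", "data": {"commands": "5 20 0 0 0 0; 8 28 0 0 0 0; 8 28 30 0 0 0; 8 28 65 0 0 0; 8 28 90 0 0 0; 8 28 105 0 0 0; 8 28 110 0 0 0; 8 28 110 0 0 0"}}

```text
t: 11.58
ee_pos: [0.505, -0.1145, 0.0268]
tcp_rot: [[-1.0, -0.01, -0.003], [-0.01, 1.0, 0.0], [0.003, 0.001, -1.0]]
force: [-1.3, 0.1, -1.0]
width: 0.0575
grip_force: 27.8
```

```bash
python3 -c "
from h import *
for i in range(2): p,d,X,cm=wr('w8')
s=arm.observe();print(s['force'],s['ee_pos'])
box(X,(.4,.61,-.2,-.056),.015,.06)
print('pad');box(X[:320],(.4,.61,-.065,.03),.006,.016)
go(.5075,-.113,.003,90.6)"
```

```text
[ 0.04434886 -0.36241787  0.06729271] [ 0.50697987 -0.11482476  0.02903665]
30059 ctr [ 507.4 -114.2] [92.7 84.9] 0.4 z [0.0356 0.0414 0.0564] px [167 195 232 197]
pad
24505 ctr [488.9 -19. ] [91.7 69.4] 0.7 z [0.0092 0.0108 0.012 ] px [397 144 163 176]
go [-0.5  1.8 26. ] turn z -0.0 cur yaw 90.6 dist 26
```

View pics/w8.png

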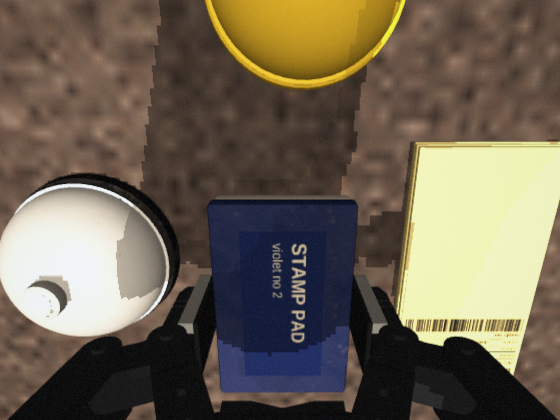

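The held ink pad (283,290) lies between the bell (90,260) and the pad (480,260) with finger room on both sides.

Request:
{"op": "move_arm", "data": {"commands": "0 1 10 0 0 0; -1 1 18 0 0 0; -1 1 23 0 0 0; -1 1 25.5 0 0 0; -1 1 25.5 0 0 0; -1 1 25.5 0 0 0"}}

```text
t: 12.18
ee_pos: [0.5071, -0.1132, 0.0028]
tcp_rot: [[-1.0, -0.011, 0.0], [-0.011, 1.0, 0.0], [-0.0, 0.0, -1.0]]
force: [0.2, 0.7, -0.5]
width: 0.0571
grip_force: 27.9
```

Request:
{"op": "move_arm", "data": {"commands": "0 0 0 0 0 0; 0 0 0 0 0 0; 0 0 0 0 0 0; 0 0 0 0 0 0", "gripper": 65}}

```text
t: 12.52
ee_pos: [0.5072, -0.1132, 0.0029]
tcp_rot: [[-1.0, -0.011, 0.0], [-0.011, 1.0, -0.0], [-0.0, -0.0, -1.0]]
force: [0.8, 0.2, -1.2]
width: 0.0649
grip_force: 0.0
```

Request:
{"op": "move_arm", "data": {"commands": "0 0 -20 0 0 0; 0 0 -55 0 0 0; 0 0 -95 0 0 0; 0 0 -135 0 0 0; 20 -20 -170 0 0 0; 40 -55 -195 0 0 0; 60 -90 -200 0 0 0; 80 -125 -200 0 0 0"}}

```text
t: 13.18
ee_pos: [0.4322, -0.2356, 0.2061]
tcp_rot: [[-1.0, -0.013, 0.006], [-0.013, 1.0, -0.003], [-0.006, -0.003, -1.0]]
force: [0.5, -0.2, 0.2]
width: 0.0653
grip_force: 0.0
```

Request:
{"op": "move_arm", "data": {"commands": "10 -30 0 0 0 0; 10 -30 0 0 0 0; 10 -30 0 0 0 0", "gripper": 50}}

```text
t: 13.43
ee_pos: [0.4208, -0.2656, 0.2027]
tcp_rot: [[-1.0, -0.007, 0.0], [-0.007, 1.0, 0.0], [-0.0, 0.0, -1.0]]
force: [0.7, -0.1, -0.1]
width: 0.0496
grip_force: 0.0
```

```bash
python3 -c "
from h import *
p,d,X,cm=wr('w9');s=arm.observe();print(s['t'],s['force'],s['ee_pos'])
print('ink');box(X,(.4,.61,-.165,-.06),.013,.025)
print('stamp');box(X,(.38,.5,-.42,-.3),.006,.03);box(X,(.38,.5,-.42,-.3),.04,.08)
go(.446,-.3605,.035,97.2)"
```

```text
13.4833 [-0.32706421 -0.60567347 -0.69611402] [ 0.42114495 -0.26451571  0.20252008]
ink
4494 ctr [ 507.4 -112.9] [91.6 58.7] 0.7 z [0.014  0.0158 0.0172] px [397 227  67  80]
stamp
789 ctr [ 445.6 -360. ] [24.  40.3] 7.0 z [0.0075 0.0165 0.0269] px [163 194  46  28]
737 ctr [ 445.1 -359.8] [25.4 24.4] 59.4 z [0.0496 0.0625 0.0655] px [158 209  31  31]
go [-24.  -96.3 167.5] turn z -6.7 cur yaw 90.5 dist 195
```

Request:
{"op": "move_arm", "data": {"commands": "-12 -38 20 0 0 -3; -24 -76 40 0 0 -6.6; -24 -96 75 0 0 -6.6; -24 -96 110 0 0 -6.6; -24 -96 145 0 0 -6.6; -24 -96 165 0 0 -6.6; -24 -96 170 0 0 -6.6; -24 -96 170 0 0 -6.6"}}

```text
t: 14.15
ee_pos: [0.4459, -0.3576, 0.0305]
tcp_rot: [[-0.992, -0.128, -0.004], [-0.128, 0.992, 0.003], [0.003, 0.004, -1.0]]
force: [0.4, 0.3, -0.5]
width: 0.0501
grip_force: 0.0
```

```bash
python3 -c "
from h import *
go(.4457,-.3602,.032,97.2)"
```

```text
go [ 0.6 -2.6 -1.5] turn z 0.2 cur yaw 97.4 dist 3
```

Request:
{"op": "move_arm", "data": {"commands": "0 -2 0 0 0 0; 0 -2 0 0 0 0; 0 -2 0 0 0 0"}}

```text
t: 14.4
ee_pos: [0.4486, -0.363, 0.035]
tcp_rot: [[-0.992, -0.126, 0.004], [-0.126, 0.992, -0.003], [-0.003, -0.003, -1.0]]
force: [-0.7, -0.1, 0.5]
width: 0.0501
grip_force: 0.0
```

Request:
{"op": "move_arm", "data": {"commands": "0 0 0 0 0 0; 0 0 0 0 0 0; 0 0 0 0 0 0; 0 0 0 0 0 0; 0 0 0 0 0 0; 0 0 0 0 0 0", "gripper": 15, "force": 25}}

```text
t: 14.9
ee_pos: [0.4475, -0.3623, 0.0339]
tcp_rot: [[-0.992, -0.126, 0.002], [-0.126, 0.992, -0.001], [-0.002, -0.001, -1.0]]
force: [-0.7, 2.1, 6.0]
width: 0.0241
grip_force: 24.4
```

Request:
{"op": "move_arm", "data": {"commands": "0 0 -10 0 0 0; 0 0 -40 0 0 0; 0 0 -80 0 0 0; 0 0 -110 0 0 0; 0 0 -110 0 0 0; 0 0 -110 0 0 0"}}

```text
t: 15.4
ee_pos: [0.448, -0.3633, 0.1456]
tcp_rot: [[-0.992, -0.126, 0.004], [-0.126, 0.992, -0.004], [-0.004, -0.004, -1.0]]
force: [-0.2, 0.1, -0.6]
width: 0.0242
grip_force: 24.7
```

```bash
python3 -c "
from h import *
p,d,X,cm=wr('w10');s=arm.observe();print(s['t'],s['force'],s['ee_pos'],s['tcp_rot'].round(3))
print('foot');box(X,(.38,.52,-.44,-.28),.1,.134)
go(.507,-.113,.15,90.6)"
```

```text
15.45 [-0.37940045 -0.29541258 -1.27824907] [ 0.44682264 -0.3622234   0.14337657] [[-0.992 -0.126  0.001]
 [-0.126  0.992 -0.001]
 [-0.001 -0.001 -1.   ]]
foot
2945 ctr [ 446.2 -361.9] [24.  40.2] 6.8 z [0.1122 0.1283 0.1326] px [245 235  81  54]
go [-91.  239.7  -6.8] turn z 6.6 cur yaw 97.2 dist 256
```

View pics/w10.png

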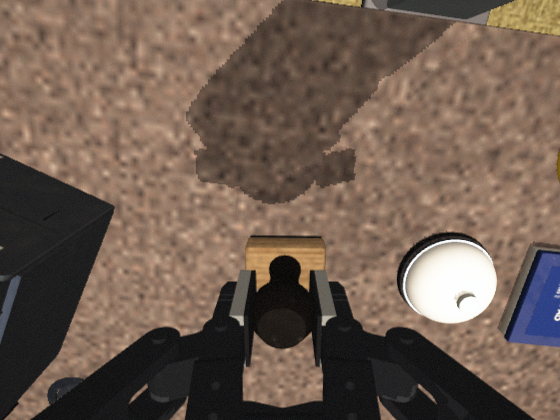

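The stamp is upright in the grip at (285,290), foot showing at (286,250). Carrying it to the ink pad.

Request:
{"op": "move_arm", "data": {"commands": "-15 37 -6 0 0 1; -29 74 -7 0 0 2; -43 111 -7 0 0 3; -57 148 -7 0 0 4; -71 185 -7 0 0 5; -85 222 -7 0 0 6; -92 240 -7 0 0 6.6; -92 240 -7 0 0 6.6"}}

```text
t: 16.12
ee_pos: [0.507, -0.108, 0.1476]
tcp_rot: [[-1.0, -0.017, -0.004], [-0.017, 1.0, 0.002], [0.004, 0.002, -1.0]]
force: [0.1, -0.8, -0.3]
width: 0.0244
grip_force: 24.8
```

Request:
{"op": "move_arm", "data": {"commands": "0 0 30 0 0 0; 0 0 55 0 0 0; 0 0 75 0 0 0; 0 0 80 0 0 0; 0 0 80 0 0 0; 0 0 80 0 0 0; 0 0 80 0 0 0"}}

```text
t: 16.7
ee_pos: [0.5087, -0.113, 0.0706]
tcp_rot: [[-1.0, -0.01, 0.002], [-0.01, 1.0, -0.0], [-0.002, -0.0, -1.0]]
force: [-0.0, -0.4, 0.2]
width: 0.0242
grip_force: 24.8
```

```bash
python3 -c "
from h import *
p,d,X,cm=wr('w11');s=arm.observe();print(s['t'],s['force'],s['ee_pos'])
print('foot');box(X[:310],(.45,.55,-.15,-.08),.027,.058)
print('ink');box(X,(.4,.61,-.165,-.06),.01,.02)
go(.508,-.113,.051,90.6)"
```

```text
16.75 [ 0.09595657  0.11694608 -0.46310543] [ 0.50893796 -0.11297137  0.07094021]
foot
2884 ctr [ 506.7 -111.4] [40.  24.5] 89.2 z [0.0374 0.0533 0.0564] px [245 235  81  54]
ink
7775 ctr [ 499.4 -112.8] [74.5 58.2] 0.6 z [0.014  0.0158 0.0172] px [231 162 103 119]
go [ 1.  -0.  19.9] turn z -0.0 cur yaw 90.6 dist 20
```

Request:
{"op": "move_arm", "data": {"commands": "0 -1 8 0 0 0; 0 -1 14 0 0 0; 0 -1 18 0 0 0; 0 -1 19.5 0 0 0; 0 -1 19.5 0 0 0; 0 -1 19.5 0 0 0"}}

```text
t: 17.25
ee_pos: [0.5085, -0.1131, 0.0511]
tcp_rot: [[-1.0, -0.011, 0.002], [-0.011, 1.0, 0.0], [-0.002, 0.0, -1.0]]
force: [-0.9, 0.8, 6.9]
width: 0.0238
grip_force: 25.2
```

Request:
{"op": "move_arm", "data": {"commands": "0 0 0 0 0 0; 0 0 0 0 0 0"}}

```text
t: 17.42
ee_pos: [0.5085, -0.1131, 0.0511]
tcp_rot: [[-1.0, -0.011, 0.002], [-0.011, 1.0, 0.0], [-0.002, 0.0, -1.0]]
force: [-0.4, 1.3, 7.1]
width: 0.0245
grip_force: 25.2
```

Request:
{"op": "move_arm", "data": {"commands": "0 0 0 0 0 0; 0 0 0 0 0 0; 0 0 0 0 0 0; 0 0 0 0 0 0", "gripper": 50}}

```text
t: 17.75
ee_pos: [0.5076, -0.1133, 0.0498]
tcp_rot: [[-1.0, -0.011, -0.001], [-0.011, 1.0, 0.0], [0.001, 0.0, -1.0]]
force: [-0.1, -0.2, 0.6]
width: 0.0505
grip_force: 0.0
```

Request:
{"op": "move_arm", "data": {"commands": "0 0 -20 0 0 0; 0 0 -55 0 0 0; 0 0 -95 0 0 0; 0 0 -135 0 0 0; 10 35 -150 0 0 0; 20 74 -150 0 0 0; 20 74 -150 0 0 0; 20 74 -150 0 0 0"}}

```text
t: 18.42
ee_pos: [0.4867, -0.0381, 0.2004]
tcp_rot: [[-1.0, -0.014, 0.0], [-0.014, 1.0, -0.0], [-0.0, -0.0, -1.0]]
force: [0.1, -1.0, -0.8]
width: 0.0501
grip_force: 0.0
```

```bash
python3 -c "
from h import *
p,d,X,cm=wr('w12');s=arm.observe();print(s['t'],s['force'],s['ee_pos'])
print('ink');box(X,(.4,.61,-.165,-.06),.011,.025)
print('foot');box(X,(.4,.61,-.165,-.06),.025,.042)
print('knob');box(X,(.4,.61,-.165,-.06),.06,.1)
go(.43,.365,.2,90)"
```

```text
18.4667 [-0.28623523  0.38857168  0.6375127 ] [ 0.48688527 -0.03913108  0.20000238]
ink
3753 ctr [ 507.6 -112.5] [91.3 58.7] 0.5 z [0.0133 0.0157 0.0177] px [171 159  67  91]
foot
840 ctr [ 505.6 -111. ] [23.4 40.2] 0.6 z [0.0256 0.0336 0.0401] px [180 196  46  27]
knob
836 ctr [ 505.7 -110.6] [25.7 24.5] 51.1 z [0.0677 0.0796 0.0827] px [175 210  34  32]
go [ 5.180e+01  4.048e+02 -2.000e-01] turn z 0.7 cur yaw 90.7 dist 408
```

View pics/w12.png

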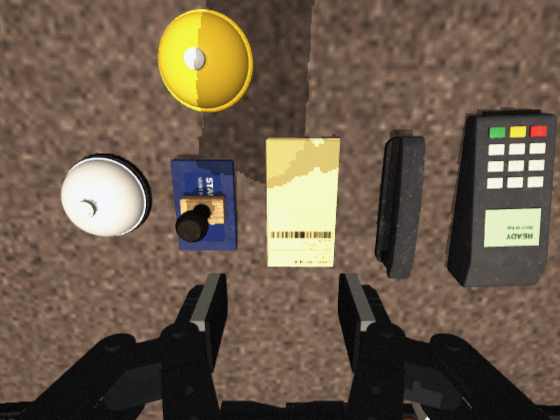

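The stamp stands on the middle of the ink pad (205,205), and the stapler is at (402,207). Next, the note block.

Request:
{"op": "move_arm", "data": {"commands": "5 41 0 0 0 0; 10 82 0 0 0 0; 15 123 0 0 0 0; 20 164 0 0 0 0; 26 205 0 0 0 0; 31 246 0 0 0 0; 36 287 0 0 0 0; 41 325 0 0 0 0", "gripper": 70}}

```text
t: 19.13
ee_pos: [0.4428, 0.286, 0.1992]
tcp_rot: [[-1.0, -0.009, -0.001], [-0.009, 1.0, -0.001], [0.001, -0.001, -1.0]]
force: [1.6, -0.4, 0.1]
width: 0.0701
grip_force: 0.0
```

Request:
{"op": "move_arm", "data": {"commands": "5 38 0 0 0 0; 10 75 0 0 0 0; 10 75 0 0 0 0; 10 75 0 0 0 0; 10 75 0 0 0 0"}}

```text
t: 19.55
ee_pos: [0.4321, 0.3587, 0.1989]
tcp_rot: [[-1.0, -0.01, -0.001], [-0.01, 1.0, -0.002], [0.001, -0.002, -1.0]]
force: [0.1, -0.5, 0.3]
width: 0.0699
grip_force: 0.0
```

```bash
python3 -c "
from h import *
p,d,X,cm=wr('w13');s=arm.observe();print(s['t'],s['force'],s['ee_pos'])
box(X,(.39,.51,.3,.43),.006,.03)
box(X,(.39,.51,.3,.43),.013,.03)
go(.447,.365,.003,90)"
```

```text
19.6 [-0.12827825  0.28352076 -0.31879285] [0.4322513  0.35823246 0.19928938]
2718 ctr [447.3 366.6] [50.6 50. ] 87.4 z [0.0095 0.0167 0.0182] px [263 174  56  55]
2601 ctr [447.7 366.5] [50.3 49.3] 87.4 z [0.0151 0.0168 0.0182] px [263 177  56  52]
go [-15.    7.  196.3] turn z 0.5 cur yaw 90.5 dist 197
```

Request:
{"op": "move_arm", "data": {"commands": "-8 4 40 0 0 3.1; -15.5 8 80 0 0 3.1; -15.5 8 120 0 0 3.1; -15.5 8 155 0 0 3.1; -15.5 8 180 0 0 3.1; -15.5 8 192 0 0 3.1; -15.5 8 196 0 0 3.1; -15.5 8 196 0 0 3.1"}}

```text
t: 20.27
ee_pos: [0.4472, 0.3658, 0.0031]
tcp_rot: [[-0.999, 0.046, -0.002], [0.046, 0.999, -0.002], [0.002, -0.002, -1.0]]
force: [0.2, -0.3, 0.8]
width: 0.07
grip_force: 0.0
```

Request:
{"op": "move_arm", "data": {"commands": "0 0 0 0 0 0; 0 0 0 0 0 0; 0 0 0 0 0 0; 0 0 0 0 0 0; 0 0 0 0 0 0; 0 0 0 0 0 0", "gripper": 38, "force": 20}}

```text
t: 20.77
ee_pos: [0.4485, 0.3687, 0.006]
tcp_rot: [[-0.999, 0.043, 0.003], [0.043, 0.999, 0.002], [-0.003, 0.002, -1.0]]
force: [0.0, -1.4, 5.5]
width: 0.0497
grip_force: 22.4
```

Request:
{"op": "move_arm", "data": {"commands": "0 0 -10 0 0 0; 0 0 -40 0 0 0; 0 0 -80 0 0 0; 0 0 -120 0 0 0; 0 0 -140 0 0 0; 0 0 -140 0 0 0; 0 0 -140 0 0 0"}}

```text
t: 21.35
ee_pos: [0.4478, 0.3689, 0.1464]
tcp_rot: [[-0.999, 0.043, 0.003], [0.043, 0.999, 0.003], [-0.003, 0.003, -1.0]]
force: [0.9, -0.2, -0.2]
width: 0.0491
grip_force: 21.8
```

```bash
python3 -c "
from h import *
p,d,X,cm=wr('w14');s=arm.observe();print(s['t'],s['force'],s['ee_pos'])
box(X[:,225:345],(.39,.51,.3,.43),.1,.167)
go(.629,-.0175,.15,90.6)"
```

```text
21.4 [ 0.85611139  0.17051753 -1.4496859 ] [0.44679623 0.36799121 0.14441574]
13850 ctr [446.7 370. ] [51.5 51.2] 86.8 z [0.1418 0.1571 0.1586] px [  0 230 120 118]
go [-198.6 -377.3   -5.7] turn z -3.1 cur yaw 87.5 dist 426
```

Request:
{"op": "move_arm", "data": {"commands": "-18 -35 -5 0 0 0; -36 -70 -6 0 0 0; -54 -105 -6 0 0 0; -72 -140 -6 0 0 -1; -91 -175 -6 0 0 -2; -110 -210 -6 0 0 -3; -128 -245 -6 0 0 -3; -146 -280 -6 0 0 -3"}}

```text
t: 22.07
ee_pos: [0.5797, 0.08, 0.1477]
tcp_rot: [[-1.0, -0.009, -0.005], [-0.009, 1.0, -0.0], [0.005, -0.0, -1.0]]
force: [0.9, 0.0, -1.2]
width: 0.0495
grip_force: 21.7
```

Request:
{"op": "move_arm", "data": {"commands": "-18 -36 20 0 0 0; -37 -73 40 0 0 0; -46 -99 70 0 0 0; -46 -99 100 0 0 0; -46 -99 110 0 0 0; -46 -99 110 0 0 0; -46 -99 110 0 0 0"}}

```text
t: 22.65
ee_pos: [0.6261, -0.0156, 0.0388]
tcp_rot: [[-1.0, -0.01, -0.004], [-0.01, 1.0, 0.001], [0.004, 0.001, -1.0]]
force: [0.1, 0.9, 0.6]
width: 0.0493
grip_force: 21.7
```

```bash
python3 -c "
from h import *
for i in range(2): p,d,X,cm=wr('w15')
s=arm.observe();print(s['t'],s['force'],s['ee_pos'])
box(X[:,225:345],(.56,.7,-.08,.05),.03,.08)
print('pad');box(X,(.4,.6,-.08,.03),.006,.016)
go(.629,-.0175,.006,90.6)"
```

```text
22.75 [ 0.67133689  0.1964617  -0.36498234] [ 0.62873291 -0.01522991  0.04187874]
13876 ctr [626.6 -14.5] [51.2 51.6] 0.3 z [0.0363 0.0514 0.0529] px [  0 230 120 118]
pad
23699 ctr [540.2 -18.4] [67.4 68.9] 0.6 z [0.0093 0.0108 0.0122] px [196   0 161 158]
go [-0.2 -2.3 35.9] turn z 0.0 cur yaw 90.6 dist 36
```

View pics/w15.png

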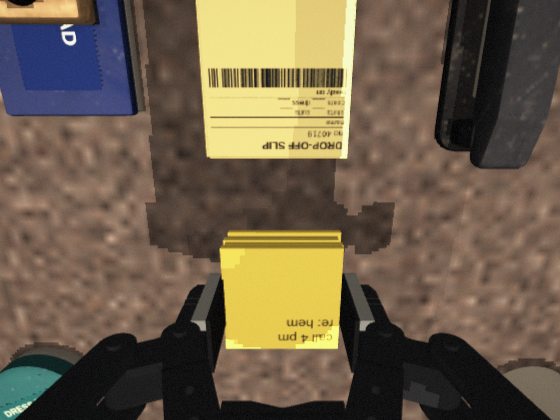

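The block (283,290) is held behind the pad (280,80), with the tin (35,390) and roll (530,390) clear. Lowering it.

Request:
{"op": "move_arm", "data": {"commands": "-1 -2 12 0 0 0; -2 -3 22 0 0 0; -2 -3 29 0 0 0; -2 -3 33 0 0 0; -2 -3 35 0 0 0; -2 -3 35 0 0 0; -2 -3 35 0 0 0"}}

```text
t: 23.33
ee_pos: [0.6296, -0.0194, 0.0058]
tcp_rot: [[-1.0, -0.009, -0.0], [-0.009, 1.0, 0.0], [0.0, 0.0, -1.0]]
force: [-1.9, -0.9, 3.8]
width: 0.0494
grip_force: 22.5
```

Request:
{"op": "move_arm", "data": {"commands": "0 0 0 0 0 0; 0 0 0 0 0 0; 0 0 0 0 0 0; 0 0 0 0 0 0", "gripper": 62}}

```text
t: 23.67
ee_pos: [0.6298, -0.0196, 0.0048]
tcp_rot: [[-1.0, -0.009, -0.0], [-0.009, 1.0, -0.0], [0.0, -0.0, -1.0]]
force: [0.3, 0.9, 0.2]
width: 0.0622
grip_force: 0.0
```

Request:
{"op": "move_arm", "data": {"commands": "0 0 -15 0 0 0; 0 0 -50 0 0 0; 0 0 -90 0 0 0; 20 0 -130 0 0 0; 50 0 -160 0 0 0; 90 0 -190 0 0 0; 130 0 -200 0 0 0; 130 0 -200 0 0 0"}}

```text
t: 24.33
ee_pos: [0.4961, -0.0208, 0.2081]
tcp_rot: [[-1.0, -0.009, 0.001], [-0.009, 1.0, -0.0], [-0.001, -0.0, -1.0]]
force: [-0.9, 0.2, -0.8]
width: 0.062
grip_force: 0.0
```

Request:
{"op": "move_arm", "data": {"commands": "0 0 0 0 0 0; 0 0 0 0 0 0; 0 0 0 0 0 0"}}

```text
t: 24.58
ee_pos: [0.5007, -0.0208, 0.2046]
tcp_rot: [[-1.0, -0.009, 0.0], [-0.009, 1.0, -0.0], [-0.0, -0.0, -1.0]]
force: [-0.9, 0.8, -0.6]
width: 0.062
grip_force: 0.0
```

```bash
python3 -c "
from h import *
p,d,X,cm=wr('w16');s=arm.observe();print(s['t'],s['force'],s['ee_pos'])
print('note');box(X,(.59,.7,-.08,.05),.013,.03)
print('pad');box(X,(.4,.6,-.08,.03),.006,.016)
print('stapler');box(X,(.4,.61,.05,.11),.03,.05)
print('ink');box(X,(.4,.61,-.165,-.06),.011,.02)
print('foot');box(X,(.4,.61,-.165,-.06),.025,.042)
print('knob');box(X,(.4,.61,-.165,-.06),.06,.1)"
```

```text
24.6333 [ 0.44575927 -0.08973019 -0.53164099] [ 0.5007026  -0.02077847  0.20420637]
note
1935 ctr [628.8 -19. ] [50.8 50.5] 0.1 z [0.0147 0.0167 0.018 ] px [259 280  48  42]
pad
8954 ctr [508.  -18.6] [129.3  68.7] 0.5 z [0.0092 0.0107 0.0122] px [247 123  75 129]
stapler
3446 ctr [506.   76.2] [132.4  21.5] 0.4 z [0.0308 0.039  0.0421] px [371 122  35 141]
ink
3864 ctr [ 508.  -112.3] [91.9 58.3] 1.0 z [0.0136 0.0157 0.0172] px [152 143  69  93]
foot
817 ctr [ 505.7 -110.9] [40.  23.8] 89.7 z [0.0267 0.0337 0.0405] px [161 180  47  28]
knob
860 ctr [ 506.  -110.8] [25.  25.2] 44.1 z [0.0673 0.0797 0.0828] px [154 192  34  33]
```

View pics/w16.png

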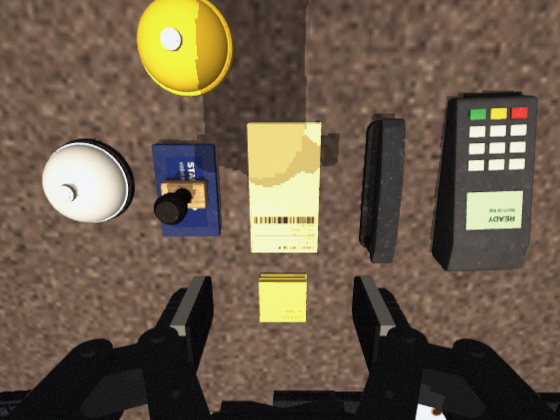

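Everything is placed within about 2 mm: ink pad and stamp (185,190), stapler (385,190), note block (283,298). The arm is clear, so I'm handing in.

```bash
python3 -c "
from rig import arm
print(arm.hand_in())"
```

```text
the job is handed in; nothing more can be done
None
```

The ticket desk is set out as asked and handed in at about 25 s; in the last wrist-camera look every placed item was within about 2 mm of where it should be, and the arm never went near the receipt roll or pin tin.

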